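# Refit the drip tray and purge the steam wand

## Task

Finish cleaning the coffee machine: slide the drip tray, grille up, fully home through the slot at the machine's foot, until its front plate is flush against the machine. Then purge the steam wand: on the machine's sloping console, tilt the spring-centred stick straight over to the side on which the long steam wand hangs, as far as it goes, hold it there for two seconds and let it come back to its rest position; do not tilt it towards the short hot-water spout. Keep the tray flat and leave the other things on the worktop and the cups on the machine as they are.

Things in the scene. Friction and masses are not known exactly. Their poses are not given: they have to be found in the camera images.
- machine: (All lengths in mm.) Fixed steel and black espresso machine, 240 deep, 208 wide, 340 high. Origin: centre of its underside; x from its front to its back (the front faces -x), y to the left for someone facing the front, z up. Its head overhangs the slot: underside 168 high (122 at the group in the middle), front at x = -128. So push the tray in with the tool tilted back
- slot_mouth (a point): Middle of the mouth of the machine's slot, 15 above the worktop, at x = -120, y = 0 of the machine; machine's axes. The slot is 126 wide between two cheeks 40 high with rounded front ends (radius 18); its floor is the worktop; a bridge over its mouth and lips 8 wide over its sides leave 28 of height beneath. It runs 140 deep along +x
- tray_mid (a point): Centre of the loose drip tray's body, 11 above its underside; x from its front to its back, z up. Lies on the worktop. Black, steel grille; body 116 deep x 120 wide x 22 high, 0.25 to 0.5 kg. At its front (x = -66 to -58) a steel plate 156 wide, 34 high meets the cheeks' ends when the tray is fully home: tray_mid is then 58 behind slot_mouth, x axes parallel
- tray_pull (a point): Grasp point on the tray's pull, 36 above the worktop, 89 in front of tray_mid, same axes. The pull is an upright black block 44 wide (y) x 16 thick (x), from 4 to 56 above the worktop, on a 14 wide neck; 15 are free between it and the front plate. Grip it by its two ends (fingers closing along y), upright or tilted back from the machine
- stick_knob (a point): Centre of the black pear-shaped knob (34 across, 38 long) of the machine's stick; z points outwards along the stick. At rest the stick leans 40 degrees from vertical to the machine's front. It tilts about stick_pivot, 78 below the knob's centre. The cup shelf above stops a tool pointing straight down: tilt it to lie along the stick
- stick_pivot (a point): Point about which the stick tilts, in the machine's middle plane, at x = -85, z = 209 of the machine; machine's axes. The console around it slopes up to the back at 40 degrees. The cup shelf overhangs to x = -118, underside 329 high, with loose cups on it
- stick_side (a joint): Sideways tilt of the stick (rad): 0 at rest, positive to the machine's +y side, stops at +-0.42. A spring of 0.7 N m/rad centres it (4 N at the knob hold it at the stop)
- stick_fore (a joint): Tilt of the stick along the machine's depth (rad): 0 at rest, positive away from the front, stops at +-0.42, same spring
- wand_tip (a point): Tip of the steam wand: a thin straight tube (9 thick, 100 long) with a thicker dark rubber sleeve, hanging under the machine's head at its +y or its -y side, 86 from the middle plane; tip 61 above the worktop
- spout_tip (a point): Tip of the hot-water spout: a short thick bent tube (16 thick, 44 long) under the other side of the head, 86 from the middle plane; tip 118 above the worktop

How it is judged:
By the outcome, as a careful person would: the job done as asked, in the order asked, and still so for the second after the job is handed in, with the robot touching nothing.
It also fails if it takes over 64 s, if anything falls off the work surface, if the arm or the gripper's body presses on something with over 40 N, if the wrist force passes 120 N, or if a joint passes its speed limit or range.

## Robot

A 7-joint arm with a two-finger parallel gripper is mounted at the origin on a cart in front of the work surface, level with it; the furniture and walls round the work are solid. World frame = base frame: x ahead of the robot, y to its left, z up, the work surface at z = 0. Lengths are in m, angles in degrees, forces in N, time in s.
With the tool pointing down it reaches from about 0.425 to 0.875 m from the base axis. Payload 9.9 kg.
Tool frame: the origin (TCP) lies on the centre line of the jaws, within the pads' length; the fingertips stand 14 mm ahead of it and the grasp point (between the pads) lies 5 mm behind it (robot.finger_overhang is the distance from the TCP to the fingertips, in m); z points along the fingers, y is the line along which they close (so a half turn about z gives the same grasp; the last joint's range is limited). The gripper opens to 85 mm and grips with 20 to 120 N. Pads are 22 mm wide; open, the fingers measure 114 mm over their backs; the gripper's body (76 mm by 85 mm) begins 54 mm behind the grasp point. The pads swing forward as they close: fully open they stand 13 mm farther back than shut.
Start: joints at [65.501, 32.985, 1.427, 82.34, -0.859, 64.687, -3.237], TCP at [0.228, -0.636, 0.245] pointing down, gripper open.
Joint ranges: [-157.87, 157.87], [-19.46, 123.44], [-87.15, 90], [11.01, 140.99], [-62.26, 242.26], [9.8, 113.94], [-161.44, 161.44]. Speed limits (degrees/s): [127.2, 127.2, 172.46, 172.46, 180, 180, 180].

## Interface

Orientations are given as a 3x3 rotation matrix whose columns are the frame's x, y, z axes.
In Python, from station import robot gives the robot as it stands.
- The arm moves only by the shell command python3 -m pendant 'ROWS' [FORCE]. ROWS is JSON, a list of rows, each a list of 3 entries, a list of its own where there are three numbers: the turn, a rotation vector about the tool's x, y, z in rad, then the shift along the tool's x, y, z in mm, then the opening, from 0 (shut) to 1 (fully open). In form: [[[ax, ay, az], [tx, ty, tz], gripper], ...]. A call has 1 to 12 rows; each row is the pose to reach, as a shift and turn from the pose commanded when the call began, along the tool's axes at that moment; what a row does not reach only later rows make up. A row lasts 1/8 s, in which the tool goes at most 62.5 mm and 10.7 degrees, less where a joint would pass 70% of its speed; a pose out of reach is approached as far as the arm can. A call with a gripper value outside its range is refused whole. The fingers move at their own pace and stop on an object; FORCE is the grip in N (left out, the last holds). Time passes only in rows, so rows that repeat a pose let the fingers close. It gives the time, the measured TCP pose, the force, the opening and the grip force at its end, in the units of the state.
- robot.get_state(): the state, without advancing time (a new reading comes with each control period).
- robot.read_camera(name): name is "scene" or "top" or "wrist"; returns the picture (420x560x3 uint8, red, green, blue); there is no depth.
- robot.camera_params(name): a dict with "camera_matrix" (3x3 intrinsics, pixels), "world_from_camera" (4x4, takes a point from camera to world coordinates). Camera axes: x right, y up, looking along -z (the intrinsics and any distortion apply to the point x, -y, -z); pixel columns grow to the right and rows downward; lengths in m; the calibration is good to about 2 mm. A picture is of the moment at which its call begins: read the wrist's pose just before it. camera_params takes no time and is no camera call; for the wrist camera it gives the pose at the moment of the call.
- robot.hand_in(): hands the job in; it is judged then, once.
The state is a dict: "t": time; "qpos": joint angles; "qvel": joint speeds; "joint_efforts": joint torques, N m; "eef_pos": TCP position; "ee_rot": TCP orientation; "force": force on the tool from outside, world axes, zero at the start; "torque": the same for the moment, N m; "opening": opening from 0.0 (shut) to 1.0 (fully open); "grasp_force": force on a finger pad.
Only numpy, scipy, OpenCV 4.12 (cv2) and the standard library are available. Lean on these libraries where they do the work, as an engineer would, in place of code of your own. Each camera call takes 0.05 s, during which the arm holds its last target. There are 200 camera calls.

## Working session

There is one attempt and no reset: what is moved stays moved. The work goes in short steps, Python scripts to look and compute and a shell command to move; the robot and the scene stay as the last step left them, time stands still between calls to the robot, and variables do not carry over. Pictures are saved under pics/ and viewed, at most 11 in all, crops included, and the job is handed in when it is done.

```bash
mkdir -p pics; ls
python3 - <<'E'
from station import robot
import cv2,numpy as np
for n in ["scene","top"]:
    im=robot.read_camera(n); cv2.imwrite(f"pics/{n}0.png",im[:,:,::-1])
    p=robot.camera_params(n); print(n,np.round(p["camera_matrix"],1).tolist(),np.round(p["world_from_camera"],3).tolist(),[k for k in p])
s=robot.get_state(); print(s)
E
```

```text
pics
scene [[529.9, 0.0, 277.5], [0.0, 529.9, 210.8], [0.0, 0.0, 1.0]] [[-0.901, 0.25, -0.356, 0.226], [-0.434, -0.523, 0.733, 0.789], [-0.003, 0.815, 0.579, 0.816], [0.0, 0.0, 0.0, 1.0]] ['camera_matrix', 'world_from_camera']
top [[502.3, 0.0, 283.2], [0.0, 502.3, 205.4], [0.0, 0.0, 1.0]] [[0.008, 0.992, -0.127, 0.461], [-1.0, 0.006, -0.017, -0.013], [-0.016, 0.127, 0.992, 1.479], [0.0, 0.0, 0.0, 1.0]] ['camera_matrix', 'world_from_camera']
{'t': 0.1, 'qpos': array([65.50139305, 33.02902069,  1.42141863, 82.37990382, -0.85973916,
       64.68615735, -3.23532468]), 'qvel': array([-0.06003839, -0.04222554, -0.08402573, -0.11938103, -0.08457638,
        0.00830343,  0.03862201]), 'joint_efforts': array([ 5.27228607e-03, -7.67296886e+01,  2.25784667e+00, -2.86603975e+01,
        1.59136439e-02,  8.64791684e-03,  3.81449581e-05]), 'eef_pos': array([ 0.22741537, -0.63514437,  0.24452475]), 'ee_rot': array([[ 9.41454477e-01,  3.37139692e-01, -5.44017162e-04],
       [ 3.37140127e-01, -9.41453479e-01,  1.37191267e-03],
       [-4.96406363e-05, -1.47500334e-03, -9.99998911e-01]]), 'force': array([-0.23448619,  0.25018563,  0.49224357]), 'torque': array([-0.02296325, -0.00109493, -0.02021489]), 'grasp_force': 0.0, 'opening': 1.0009462710106491}
```

View pics/scene0.png

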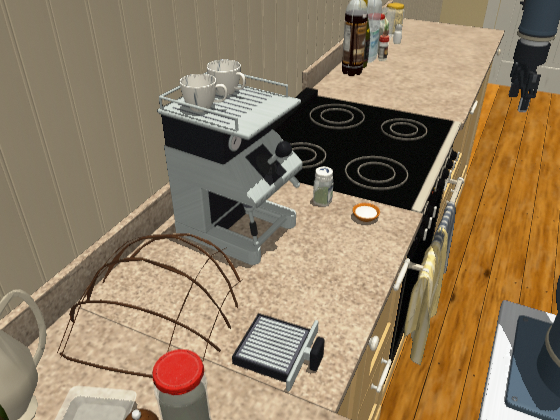

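View pics/top0.png

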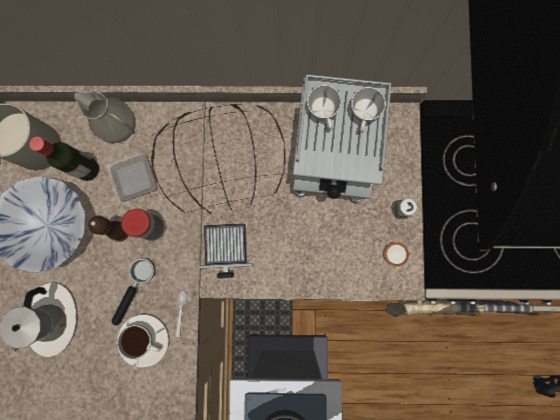

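The scene view shows the machine (front about px 270,200), with a dark tube near (254,225), and the tray at (275,345) with its pull at (317,352). The top view shows the tray at (225,243), its pull at (225,273), and the stick at (334,187). I'll enlarge both.

Run:
```python
import cv2,numpy as np
a=cv2.imread("pics/scene0.png")[125:265,150:310]; b=cv2.imread("pics/top0.png")
a=cv2.resize(a,None,fx=4,fy=4,interpolation=cv2.INTER_CUBIC)
cv2.imwrite("pics/c1.png",a)
b1=cv2.resize(b[150:300,190:390],None,fx=4,fy=4,interpolation=cv2.INTER_CUBIC)
cv2.imwrite("pics/c2.png",b1)
```

```text
(no output)
```

View pics/c1.png

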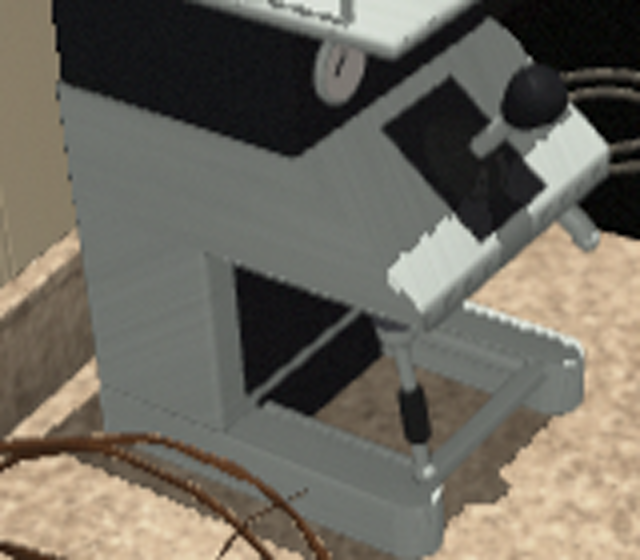

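View pics/c2.png

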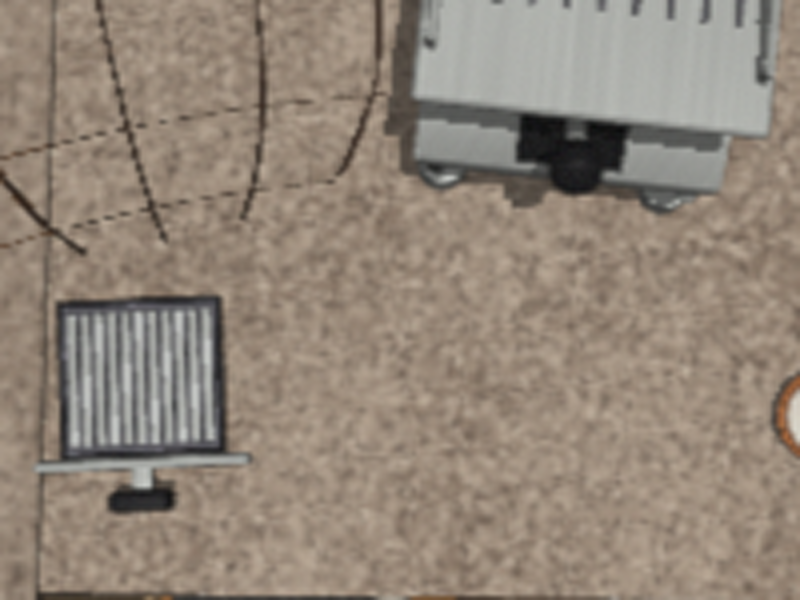

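The long sleeved wand hangs on the near (+y) side (c1 about 405–425, 340–470). The short spout is at (580,225) on the far side, so the stick goes to +y. The top crop shows the tray plate from (38,468) to (250,457), the pull at (141,498) and the knob at (577,172). Next I measure the poses.

```bash
cat > h.py <<'E'
import numpy as np
from station import robot
def cam(n):
    p=robot.camera_params(n); return np.array(p["camera_matrix"]),np.array(p["world_from_camera"])
def ray(n,u,v,z=None,P=None):
    K,T=P or cam(n); d=np.linalg.inv(K)@[u,v,1]; d=T[:3,:3]@(d*[1,-1,-1]); o=T[:3,3]
    return o+d*(z-o[2])/d[2] if z is not None else (o,d)
def proj(n,p,P=None):
    K,T=P or cam(n); q=T[:3,:3].T@(np.asarray(p)-T[:3,3]); q=K@(q*[1,-1,-1]); return q[:2]/q[2]
def Rz(deg):
    a=np.deg2rad(deg); return np.array([[np.cos(a),-np.sin(a),0],[np.sin(a),np.cos(a),0],[0,0,1]])
E
python3 - <<'E'
from h import *
c2=lambda x,y:(190+x/4-.4,150+y/4-.4); c1=lambda x,y:(150+x/4-.4,125+y/4-.4)
pr=lambda l,p:print(l,np.round(p,4))
pr("knob top",ray("top",*c2(577,172),.269)); pr("knob scene",ray("scene",*c1(534,97),.269))
a=ray("top",*c2(415,100),.332);b=ray("top",*c2(770,135),.332);pr("shelfL",a);pr("shelfR",b);print(np.rad2deg(np.arctan2(-(a-b)[0],(a-b)[1])),np.linalg.norm(a-b))
a=ray("top",*c2(415,160),.2);b=ray("top",*c2(722,192),.2);print("head",np.rad2deg(np.arctan2(-(a-b)[0],(a-b)[1])))
pr("cheekfront L",ray("top",*c2(440,189),.04));pr("R",ray("top",*c2(662,211),.04))
pr("wandtip",ray("scene",*c1(425,478),.061))
# tray
a=ray("top",*c2(38,471),.034);b=ray("top",*c2(250,459),.034);pr("plate",(a+b)/2);print("yaw",np.rad2deg(np.arctan2(-(a-b)[0],(a-b)[1])),np.linalg.norm(a-b))
C=[ray("top",*c2(*q),.022) for q in [(59,304),(220,297),(223,450),(64,457)]]
pr("tray mid",np.mean(C,0)); e=C[0]-C[1]+C[3]-C[2]; print(np.rad2deg(np.arctan2(-e[0],e[1])), np.linalg.norm(C[0]-C[1]),np.linalg.norm(C[1]-C[2]))
pr("pull",ray("top",*c2(141,498),.056))
E
```

```text
knob top [ 0.6485 -0.1154  0.269 ]
knob scene [ 0.6503 -0.1138  0.269 ]
shelfL [ 0.6804 -0.0164  0.332 ]
shelfR [ 0.661  -0.2214  0.332 ]
-5.415376586918379 0.2059271282939327
head -5.689142280147489
cheekfront L [ 0.671  -0.0357  0.04  ]
R [ 0.6559 -0.1958  0.04  ]
wandtip [ 0.6775 -0.0287  0.061 ]
plate [0.471  0.1752 0.034 ]
yaw 3.690321781625693 0.15214353049365234
tray mid [0.5347 0.18   0.022 ]
2.9342633003044454 0.1176757547680355 0.11088488575650664
pull [0.4477 0.1738 0.056 ]
```

```bash
cat >> h.py <<'E'
from scipy.spatial.transform import Rotation as Rot
def Rt(yaw,tilt):  # tool closing along frame y, tilted back by tilt
    a=np.deg2rad(tilt); z=np.array([np.sin(a),0,-np.cos(a)]); y=np.array([0,-1.,0])
    return Rz(yaw)@np.c_[np.cross(y,z),y,z]
def rel(p,R,grasp=True):
    s=robot.get_state(); p=np.asarray(p,float)
    if grasp: p=p+.005*R[:,2]
    R0=s["ee_rot"]; print("turn",np.round(Rot.from_matrix(R0.T@R).as_rotvec(),4).tolist(),"shift",np.round(R0.T@(p-s["eef_pos"])*1000,1).tolist())
E
python3 - <<'E'
from h import *
rel([.5,-.25,.25],Rt(-30,0));rel([.45,.17,.20],Rt(3.2,30));rel([.45,.17,.20],Rt(3.2,0))
E
```

```text
turn [-0.0014, 0.0007, 0.8675] shift [386.5, -270.7, -0.1]
turn [-0.0768, 0.5202, 0.281] shift [483.4, -682.2, 49.8]
turn [-0.0015, 0.0003, 0.288] shift [481.0, -682.9, 50.5]
```

```bash
python3 -m pendant '[[[0,0,0.288],[386,-271,0],1],[[0,0,0.288],[386,-271,0],1],[[0,0,0.288],[386,-271,0],1],[[0,0,0.288],[386,-271,0],1],[[0,0,0.288],[386,-271,0],1],[[0,0,0.288],[386,-271,0],1],[[0,0,0.288],[386,-271,0],1],[[0,0,0.288],[386,-271,0],1],[[0,0,0.288],[400,-350,10],1],[[0,0,0.288],[420,-410,20],1],[[0,0,0.288],[440,-460,30],1],[[0,0,0.288],[450,-520,40],1]]'
python3 - <<'E'
from h import *
rel([.45,.17,.20],Rt(3.2,30))
E
```

```text
t: 1.6
eef_pos: [0.4775, -0.0027, 0.2067]
ee_rot: [[0.998, 0.056, 0.001], [0.056, -0.998, 0.0], [0.001, -0.0, -1.0]]
force: [0.5, 0.8, -0.5]
opening: 0.998
grasp_force: 0.0
turn [-0.0002, 0.5231, 0.0002] shift [-15.3, -174.0, 11.1]
```

```bash
python3 -m pendant '[[[0,0.1,0],[-5,-50,3],1],[[0,0.25,0],[-10,-100,8],1],[[0,0.4,0],[-15,-150,11],1],[[0,0.523,0],[-15,-174,11],1],[[0,0.523,0],[-15,-174,11],1],[[0,0.523,0],[-15,-174,11],1],[[0,0.523,0],[-15,-174,11],1]]'
python3 - <<'E'
from h import *
import cv2
P=cam("wrist"); im=robot.read_camera("wrist"); cv2.imwrite("pics/w1.png",im[:,:,::-1]); np.savez("w1.npz",K=P[0],T=P[1])
rel([.447,.1745,.04],Rt(3.2,30)); print(np.round(robot.get_state()["qpos"],1))
E
```

```text
t: 2.48
eef_pos: [0.4532, 0.1731, 0.2105]
ee_rot: [[0.874, 0.062, 0.482], [0.059, -0.998, 0.023], [0.482, 0.008, -0.876]]
force: [0.4, -0.3, 0.7]
opening: 1.0
grasp_force: 0.0
turn [0.0048, 0.0202, 0.0035] shift [-88.2, -4.0, 151.1]
[ -65.9   13.4   34.9  136.6   43.2    9.9 -161.4]
```

View pics/w1.png

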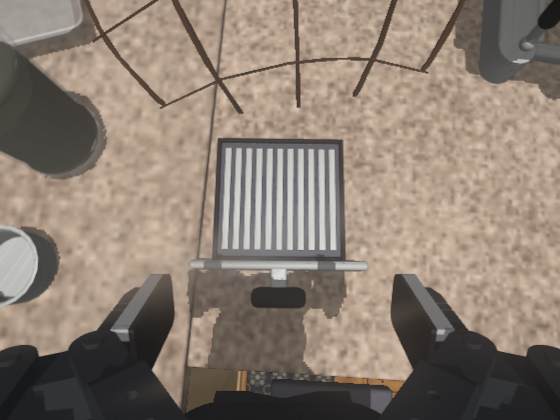

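The wrist view shows the pull centred at (279,297), the plate from (192,264) to (367,266), and the tray square to the tool. Joints 6 and 7 are at their limits, so I'll try less tilt.

Run:
```python
from h import *
d=np.load("w1.npz");P=(d["K"],d["T"])
for u,v,z in [(279,297,.056),(252,297,.056),(305,297,.056),(192,264,.034),(367,266,.034),(218,140,.022),(343,140,.022)]: print(np.round(ray("w",u,v,z,P),4))
rel([.452,.17,.18],Rt(3,18))
```

```text
[0.4466 0.1729 0.056 ]
[0.4452 0.1941 0.056 ]
[0.4479 0.1525 0.056 ]
[0.4685 0.249  0.034 ]
[0.4763 0.0991 0.034 ]
[0.5863 0.24   0.022 ]
[0.5942 0.1214 0.022 ]
turn [0.0037, -0.1892, 0.0062] shift [-17.6, 1.6, 30.7]
```

```bash
python3 -m pendant '[[[0,-0.19,0.006],[-18,1.6,31],1],[[0,-0.19,0.006],[-18,1.6,31],1],[[0,-0.19,0.006],[-18,1.6,31],1],[[0,-0.19,0.006],[-18,1.6,31],1],[[0,-0.19,0.006],[-18,1.6,31],1]]'
python3 - <<'E'
from h import *
rel([.4465,.173,.038],Rt(3.3,18)); rel([.4465-.055,.173,.12],Rt(3.3,18)); print(np.round(robot.get_state()["qpos"],1))
E
```

```text
t: 3.15
eef_pos: [0.4547, 0.1671, 0.1751]
ee_rot: [[0.95, 0.045, 0.309], [0.043, -0.999, 0.01], [0.31, 0.004, -0.951]]
force: [0.0, -0.5, -0.1]
opening: 0.996
grasp_force: 0.0
turn [0.0075, -0.0005, -0.0113] shift [-49.9, -6.8, 132.9]
turn [0.0075, -0.0005, -0.0113] shift [-76.8, -9.0, 37.9]
[ -37.2   16.3    6.4  130.3   21.9   19.  -138.6]
```

```bash
python3 -m pendant '[[[0,0,-0.011],[-50,-6.8,20],1],[[0,0,-0.011],[-50,-6.8,50],1],[[0,0,-0.011],[-50,-6.8,85],1],[[0,0,-0.011],[-50,-6.8,115],1],[[0,0,-0.011],[-50,-6.8,133],1],[[0,0,-0.011],[-50,-6.8,133],1],[[0,0,-0.011],[-50,-6.8,133],1]]'
python3 - <<'E'
from h import *
rel([.4465,.173,.038],Rt(3.3,18)); print(np.round(robot.get_state()["qpos"],1))
E
```

```text
t: 4.03
eef_pos: [0.4664, 0.1836, 0.0714]
ee_rot: [[0.966, 0.057, 0.251], [0.062, -0.998, -0.013], [0.25, 0.028, -0.968]]
force: [0.3, 0.1, -0.3]
opening: 1.0
grasp_force: 0.0
turn [0.0274, 0.0613, 0.0076] shift [-28.0, 8.4, 32.5]
[ -35.    29.9    3.2  131.1   43.7    9.9 -161.4]
```

```bash
python3 -m pendant '[[[0,0,0],[0,0,-30],1],[[0,-0.1,0],[-10,8,-40],1],[[0,-0.255,0],[-20,8,-40],1],[[0.01,-0.255,0],[-20,8,-40],1],[[0.01,-0.255,0],[-20,8,-40],1]]'
python3 - <<'E'
from h import *
rel([.4455,.173,.038],Rt(3.3,0)); rel([.4455,.173,.038],Rt(3.3,4)); print(np.round(robot.get_state()["qpos"],1))
E
```

```text
t: 4.65
eef_pos: [0.438, 0.1744, 0.1048]
ee_rot: [[0.998, 0.058, 0.002], [0.058, -0.998, -0.019], [0.001, 0.019, -1.0]]
force: [-0.0, -0.9, -0.2]
opening: 1.003
grasp_force: 0.0
turn [0.0193, -0.001, 0.0003] shift [7.3, 0.4, 71.8]
turn [0.0193, 0.0689, 0.0009] shift [7.7, 0.4, 71.8]
[ -10.9   28.7  -24.6  121.2   22.2   34.9 -138. ]
```

```bash
python3 -m pendant '[[[0.019,0.035,0],[7.5,0.4,20],1],[[0.019,0.035,0],[7.5,0.4,45],1],[[0.019,0.035,0],[7.5,0.4,65],1],[[0.019,0.035,0],[7.5,0.4,72],1],[[0.019,0.035,0],[7.5,0.4,72],1]]'
python3 - <<'E'
from h import *
rel([.4455,.173,.038],Rt(3.3,2)); print(np.round(robot.get_state()["qpos"],1))
E
```

```text
t: 5.28
eef_pos: [0.4448, 0.1744, 0.0331]
ee_rot: [[0.998, 0.061, 0.033], [0.061, -0.998, 0.002], [0.033, 0.0, -0.999]]
force: [-0.0, -0.7, -0.4]
opening: 0.998
grasp_force: 0.0
turn [0.0, 0.0019, 0.0036] shift [0.8, 1.4, 0.1]
[ -15.9   35.2  -17.1  125.5   30.2   21.5 -144.6]
```

```bash
python3 -m pendant '[[[0.019,0.035,0],[0,0,0],0.3],[[0,0,0],[0,0,0],0.3],[[0,0,0],[0,0,0],0.3],[[0,0,0],[0,0,0],0.3]]' 40
python3 -m pendant '[[[0,0,0],[0,0,0],0.3],[[0,0,0],[0,0,0],0.3]]'
python3 - <<'E'
from h import *
s=robot.get_state();R=Rz(-5.4)@Rz(-3.3)@s["ee_rot"]; m=np.array([.6642,-.116,0]); 
q=s["eef_pos"]
for d in (.185,):
  t=m+Rz(-5.4)@[-d,0,0]; t[2]=q[2]; print(t); rel(t,R,False)
t[0]=.452;t[1]=.0; rel(t,R,False)
E
```

```text
t: 5.78
eef_pos: [0.446, 0.1744, 0.034]
ee_rot: [[0.998, 0.059, 0.035], [0.059, -0.998, 0.004], [0.035, -0.002, -0.999]]
force: [-1.5, 1.7, 6.3]
opening: 0.508
grasp_force: 39.6
t: 6.02
eef_pos: [0.446, 0.1743, 0.0341]
ee_rot: [[0.998, 0.059, 0.035], [0.059, -0.998, 0.004], [0.035, -0.001, -0.999]]
force: [-1.0, 0.8, 6.1]
opening: 0.51
grasp_force: 39.6
[ 0.48002104 -0.09858996  0.03406014]
turn [-0.0054, 0.0002, 0.1517] shift [17.7, 274.5, 0.2]
turn [-0.0054, 0.0002, 0.1517] shift [-4.4, 174.4, -0.4]
```

```bash
python3 -m pendant '[[[0,0,0],[0,10,-0.5],0.3],[[0,0,0],[0,30,-0.5],0.3],[[0,0,0.01],[-1,55,-0.5],0.3],[[0,0,0.02],[-2,80,-0.5],0.3],[[0,0,0.04],[-2,105,-0.5],0.3],[[0,0,0.06],[-2,130,-0.5],0.3],[[0,0,0.08],[-2,155,-0.5],0.3],[[0,0,0.1],[0,180,-0.5],0.3],[[0,0,0.12],[4,205,-0.5],0.3],[[0,0,0.14],[8,230,-0.5],0.3],[[0,0,0.15],[13,255,-0.5],0.3],[[0,0,0.152],[17,268,-0.5],0.3]]'
python3 -m pendant '[[[0,0,0],[0.7,6.5,0],0.3],[[0,0,0],[0.7,6.5,0],0.3],[[0,0,0],[0.7,6.5,0],0.3]]'
python3 - <<'E'
from h import *
import cv2
for n in ("top","wrist"):
  P=cam(n); im=robot.read_camera(n)[:,:,::-1]; np.savez(n+"2.npz",K=P[0],T=P[1])
  cv2.imwrite(f"pics/{n}2.png",im if n=="wrist" else cv2.resize(im[150:300,240:440],None,fx=4,fy=4,interpolation=cv2.INTER_CUBIC))
s=robot.get_state();print(s["eef_pos"],np.round(s["qpos"],1))
E
```

```text
t: 7.52
eef_pos: [0.4783, -0.0938, 0.0343]
ee_rot: [[0.995, -0.094, 0.033], [-0.094, -0.996, 0.002], [0.033, -0.005, -0.999]]
force: [-1.7, 5.3, 6.0]
opening: 0.508
grasp_force: 41.9
t: 7.9
eef_pos: [0.4791, -0.0997, 0.0342]
ee_rot: [[0.995, -0.093, 0.034], [-0.093, -0.996, 0.002], [0.034, -0.005, -0.999]]
force: [2.6, -4.1, 3.3]
opening: 0.512
grasp_force: 41.6
[ 0.47905578 -0.09967661  0.03419123] [  21.    36.   -21.3  123.7   31.9   23.4 -121.2]
```

View pics/wrist2.png

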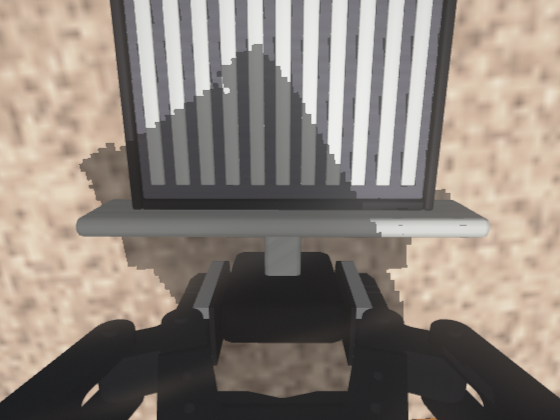

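The pull is held centrally (283,290) and the plate is square, from (80,226) to (487,227). The top view will show the tray against the slot.

View pics/top2.png

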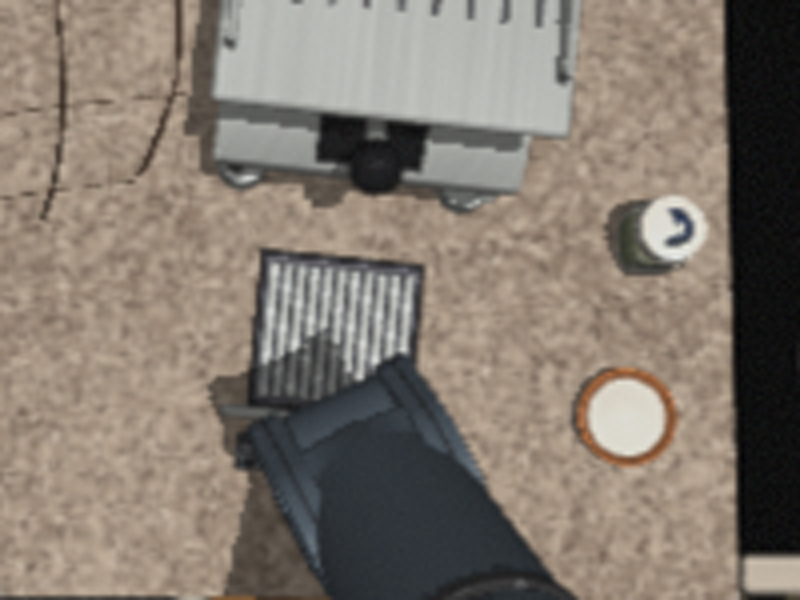

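The tray lies square before the slot, with its back corners at (262,251) and (423,266).

Run:
```python
from h import *
c=lambda x,y:(240+x/4-.4,150+y/4-.4)
m=np.array([.6642,-.116,0]);Ri=Rz(-5.4).T
C=[Ri@(ray("top",*c(*q),.022)-m)*1000 for q in [(262,251),(423,266),(250,401)]]
for p in C: print(np.round(p,1))
s=robot.get_state(); R=s["ee_rot"]; g=s["eef_pos"]-.005*R[:,2]; print("grip m",np.round(Ri@(g-m)*1000,1)); print("yaw",np.rad2deg(np.arctan2(R[1,0],R[0,0])))
for d in (-.140,-.112,-.1):
  t=m+Rz(-5.4)@[d,0,0];t[2]=g[2]; rel(t,R)
```

```text
[-42.1  60.1  22. ]
[-41.2 -57.5  22. ]
[-151.5   58.1   22. ]
grip m [-186.    -1.2   39.2]
yaw -5.334693367492461
turn [0.0, 0.0, 0.0] shift [46.0, -1.1, 1.5]
turn [0.0, 0.0, 0.0] shift [74.0, -1.1, 2.5]
turn [0.0, 0.0, 0.0] shift [86.0, -1.1, 2.9]
```

```bash
python3 -m pendant '[[[0,0,0],[10,-1,0.3],0.3],[[0,0,0],[22,-1,0.7],0.3],[[0,0,0],[32,-1,1],0.3],[[0,0,0],[42,-1,1.4],0.3],[[0,0,0],[50,-1,1.7],0.3],[[0,0,0],[56,-1,1.9],0.3]]'
python3 -m pendant '[[[0,0,0],[8,0,0.3],0.3],[[0,0,0],[16,0,0.5],0.3],[[0,0,0],[24,0,0.8],0.3],[[0,0,0],[30,0,1],0.3],[[0,0,0],[30,0,1],0.3]]'
python3 - <<'E'
from h import *
m=np.array([.6642,-.116,0]);Ri=Rz(-5.4).T
s=robot.get_state(); R=s["ee_rot"]; g=s["eef_pos"]-.005*R[:,2]; print("grip m",np.round(Ri@(g-m)*1000,1)); print("yaw",np.rad2deg(np.arctan2(R[1,0],R[0,0])),np.round(s["qpos"],1))
E
```

```text
t: 8.75
eef_pos: [0.5306, -0.1033, 0.0338]
ee_rot: [[0.995, -0.093, 0.026], [-0.093, -0.996, 0.001], [0.025, -0.003, -1.0]]
force: [-14.0, 0.8, 21.2]
opening: 0.508
grasp_force: 44.1
t: 9.38
eef_pos: [0.5617, -0.1061, 0.0338]
ee_rot: [[0.995, -0.093, 0.028], [-0.093, -0.996, 0.001], [0.028, -0.004, -1.0]]
force: [-7.1, 0.3, 15.4]
opening: 0.512
grasp_force: 43.3
grip m [-103.1    0.2   38.8]
yaw -5.335103463130485 [  21.7   40.5  -24.1  111.3   29.2   32.6 -117.2]
```

```bash
python3 -m pendant '[[[0,0,0],[0,0,0],1],[[0,0,0],[0,0,0],1],[[0,0,0],[0,0,0],1],[[0,0,0],[0,0,-25],1],[[0,0,0],[0,0,-60],1],[[0,0.1,0],[-10,0,-70],1],[[0,0.25,0],[-20,0,-70],1],[[0,0.40,0],[-20,0,-70],1],[[0,0.40,0],[-20,0,-70],1],[[0,0.40,0],[-20,0,-70],1]]'
python3 - <<'E'
from h import *
m=np.array([.6642,-.116,0]);
s=robot.get_state(); print(np.round(s["qpos"],1))
for z,d in ((.08,-.128),(.040,-.104)):
  t=m+Rz(-5.4)@[d,0,0];t[2]=z
  for a in (20,25): print(a);rel(t,Rt(-5.4,a))
E
```

```text
t: 10.62
eef_pos: [0.549, -0.1091, 0.1198]
ee_rot: [[0.916, -0.083, 0.393], [-0.079, -0.997, -0.025], [0.393, -0.008, -0.919]]
force: [1.0, -0.2, 0.1]
opening: 1.002
grasp_force: 0.0
[  23.7   27.   -22.7  128.6   74.1    9.8 -161.5]
20
turn [-0.012, -0.0551, 0.0075] shift [-27.5, -3.7, 36.6]
25
turn [-0.0123, 0.0322, 0.007] shift [-27.1, -3.7, 36.6]
20
turn [-0.012, -0.0551, 0.0075] shift [-21.2, -3.1, 82.8]
25
turn [-0.0123, 0.0322, 0.007] shift [-20.8, -3.1, 82.8]
```

```bash
python3 -m pendant '[[[0,-0.2,0],[-20,0,-40],1],[[0,-0.40,0],[-40,0,-60],1],[[0,-0.40,0],[-40,0,-60],1],[[0,-0.40,0],[-40,0,-60],1],[[0,-0.40,0],[-40,0,-60],1]]'
python3 -m pendant '[[[0,0,0.15],[0,0,0],1],[[0,0,0.3],[0,0,0],1],[[0,0,0.3],[0,0,0],1]]'
python3 - <<'E'
from h import *
s=robot.get_state(); print(np.round(s["qpos"],1))
E
```

```text
t: 11.25
eef_pos: [0.49, -0.1047, 0.1587]
ee_rot: [[0.996, -0.089, 0.005], [-0.089, -0.996, 0.01], [0.004, -0.011, -1.0]]
force: [-0.7, 0.6, 0.7]
opening: 1.0
grasp_force: 0.0
t: 11.62
eef_pos: [0.4888, -0.1042, 0.1589]
ee_rot: [[0.926, -0.377, 0.005], [-0.377, -0.926, 0.008], [0.001, -0.009, -1.0]]
force: [-0.5, 0.4, -0.9]
opening: 0.997
grasp_force: 0.0
[  35.8   28.4  -41.5  114.    25.1   46.5 -132. ]
```

```bash
python3 -m pendant '[[[0,0,0.18],[0,0,0],1],[[0,0,0.36],[0,0,0],1],[[0,0,0.54],[0,0,0],1],[[0,0,0.72],[0,0,0],1],[[0,0,0.9],[0,0,0],1],[[0,0,1.08],[0,0,0],1],[[0,0,1.26],[0,0,0],1],[[0,0,1.42],[0,0,0],1],[[0,0,1.42],[0,0,0],1]]'
python3 -m pendant '[[[0,0,0.18],[0,0,0],1],[[0,0,0.36],[0,0,0],1],[[0,0,0.54],[0,0,0],1],[[0,0,0.72],[0,0,0],1],[[0,0,0.9],[0,0,0],1],[[0,0,1.08],[0,0,0],1],[[0,0,1.26],[0,0,0],1],[[0,0,1.42],[0,0,0],1],[[0,0,1.42],[0,0,0],1],[[0,0,1.42],[0,0,0],1]]'
python3 - <<'E'
from h import *
s=robot.get_state(); print(np.round(s["qpos"],1))
F=np.diag([-1,-1,1.]); m=np.array([.6642,-.116,0]);
t=m+Rz(-5.4)@[-.15,0,0];t[2]=.12
for a in (10,30): rel(t,Rt(-5.4,a)@F)
E
```

```text
t: 12.75
eef_pos: [0.4889, -0.1037, 0.1586]
ee_rot: [[-0.23, -0.973, 0.003], [-0.973, 0.23, 0.007], [-0.007, -0.001, -1.0]]
force: [0.8, 1.2, -0.8]
opening: 1.003
grasp_force: 0.0
t: 14.0
eef_pos: [0.3304, -0.1915, 0.1326]
ee_rot: [[-1.0, 0.007, 0.019], [0.008, 0.997, 0.076], [-0.018, 0.076, -0.997]]
force: [-0.2, -0.2, 0.0]
opening: 1.0
grasp_force: 0.0
[ -17.1   54.3   89.5  132.5  -61.9   70.9 -161.3]
turn [0.0841, -0.1593, 0.0798] shift [-184.3, 89.2, 27.7]
turn [0.0976, -0.508, 0.0646] shift [-185.9, 89.1, 27.1]
```

```bash
python3 -m pendant '[[[0,0,-0.1],[-40,20,-20],1],[[0,0,-0.25],[-80,50,-30],1],[[0,0,-0.4],[-120,80,-33],1],[[0,0,-0.57],[-150,93,-33],1],[[0,0,-0.75],[-150,93,-33],1],[[0,0,-0.93],[-150,93,-33],1],[[0,0,-1.1],[-150,93,-33],1],[[0,0,-1.28],[-150,93,-33],1],[[0,0,-1.46],[-150,93,-33],1],[[0,0,-1.57],[-150,93,-33],1],[[0,0,-1.57],[-150,93,-33],1]]'
python3 - <<'E'
from h import *
s=robot.get_state(); print(np.round(s["qpos"],1)); rel([.48,-.1,.17],Rt(0,0))
E
```

```text
t: 15.38
eef_pos: [0.4819, -0.1025, 0.1761]
ee_rot: [[-0.004, -1.0, 0.021], [-0.997, 0.006, 0.072], [-0.072, -0.02, -0.997]]
force: [0.8, -0.4, 0.2]
opening: 0.998
grasp_force: 0.0
[ -32.6   44.9   76.   116.1  -53.6   65.7 -111.4]
turn [-0.0728, 0.0406, -1.575] shift [-1.6, 2.2, 11.2]
```

```bash
python3 -m pendant '[[[0,0,-0.18],[0,0,0],1],[[0,0,-0.36],[0,0,0],1],[[0,0,-0.54],[0,0,0],1],[[0,0,-0.72],[0,0,0],1],[[-0.03,0.02,-0.9],[0,0,0],1],[[-0.05,0.03,-1.08],[0,0,0],1],[[-0.07,0.04,-1.26],[0,0,0],1],[[-0.073,0.04,-1.44],[0,0,0],1],[[-0.073,0.04,-1.57],[0,0,0],1],[[-0.073,0.04,-1.57],[0,0,0],1]]'
python3 - <<'E'
from h import *
s=robot.get_state(); print(np.round(s["qpos"],1))
E
```

```text
t: 16.62
eef_pos: [0.4827, -0.1024, 0.1769]
ee_rot: [[1.0, -0.008, 0.002], [-0.008, -1.0, -0.002], [0.002, 0.002, -1.0]]
force: [-0.0, -0.9, 0.7]
opening: 1.0
grasp_force: 0.0
[-28.6  32.2  54.3 115.7 -34.6  49.5 -45.3]
```

```bash
python3 -m pendant '[[[0,0,-0.18],[0,0,0],1],[[0,0,-0.36],[0,0,0],1],[[0,0,-0.54],[0,0,0],1],[[0,0,-0.72],[0,0,0],1],[[0,0,-0.9],[0,0,0],1],[[0,0,-1.08],[0,0,0],1],[[0,0,-1.26],[0,0,0],1],[[0,0,-1.44],[0,0,0],1],[[0,0,-1.57],[0,0,0],1],[[0,0,-1.57],[0,0,0],1]]'
python3 - <<'E'
from h import *
s=robot.get_state(); print(np.round(s["qpos"],1))
E
```

```text
t: 17.88
eef_pos: [0.483, -0.1026, 0.177]
ee_rot: [[0.011, 1.0, 0.002], [1.0, -0.011, -0.003], [-0.003, 0.002, -1.0]]
force: [0.1, 0.3, -0.2]
opening: 0.999
grasp_force: 0.0
[-12.6  24.6  27.  115.2 -15.7  43.6  23.1]
```

```bash
python3 -m pendant '[[[0,0,-0.18],[0,0,0],1],[[0,0,-0.36],[0,0,0],1],[[0,0,-0.54],[0,0,0],1],[[0,0,-0.72],[0,0,0],1],[[0,0,-0.9],[0,0,0],1],[[0,0,-1.08],[0,0,0],1],[[0,0,-1.26],[0,0,0],1],[[0,0,-1.44],[0,0,0],1],[[0,0,-1.47],[0,0,0],1],[[0,0,-1.47],[0,0,0],1]]'
python3 - <<'E'
from h import *
s=robot.get_state(); print(np.round(s["qpos"],1))
F=np.diag([-1,-1,1.]); m=np.array([.6642,-.116,0]);
for z,d,a in ((.16,-.15,30),(.06,-.13,25)):
  t=m+Rz(-5.4)@[d,0,0];t[2]=z
  rel(t,Rt(-5.4,a)@F)
E
```

```text
t: 19.12
eef_pos: [0.4832, -0.1024, 0.1771]
ee_rot: [[-0.994, 0.114, 0.003], [0.114, 0.994, -0.003], [-0.003, -0.003, -1.0]]
force: [0.0, 0.4, 0.7]
opening: 1.001
grasp_force: 0.0
[  4.3  22.4   2.9 114.6  -1.4  42.8  91.5]
turn [-0.0077, -0.5206, -0.0185] shift [-33.8, 4.2, 21.5]
turn [-0.0069, -0.4333, -0.0188] shift [-53.1, 4.9, 121.8]
```

```bash
python3 -m pendant '[[[0,-0.15,0],[-10,1,5],1],[[0,-0.3,-0.01],[-20,2,10],1],[[0,-0.44,-0.018],[-30,4,20],1],[[0,-0.52,-0.018],[-34,4,21],1],[[0,-0.52,-0.018],[-34,4,21],1],[[0,-0.52,-0.018],[-34,4,21],1]]'
python3 - <<'E'
from h import *
import cv2
P=cam("wrist"); im=robot.read_camera("wrist"); cv2.imwrite("pics/w3.png",im[:,:,::-1]); np.savez("w3.npz",K=P[0],T=P[1])
s=robot.get_state(); print(np.round(s["qpos"],1))
E
```

```text
t: 19.88
eef_pos: [0.496, -0.1313, 0.1492]
ee_rot: [[-0.928, 0.131, 0.35], [0.089, 0.987, -0.132], [-0.363, -0.091, -0.927]]
force: [-0.2, -0.6, 0.1]
opening: 0.998
grasp_force: 0.0
[ 20.   20.5 -18.7 132.2  62.7  14.4  27.6]
```

View pics/w3.png

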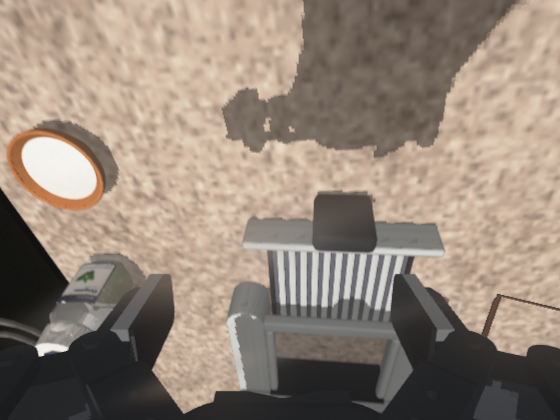

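The wrist view now has the tray upside down: pull at (344,222), plate from (245,235) to (440,235), tray partly under the bridge (y≈325). The wrist is still swinging over, so I let it settle.

```bash
python3 - <<'E'
from h import *
F=np.diag([-1,-1,1.]); m=np.array([.6642,-.116,0]);
t=m+Rz(-5.4)@[-.15,0,0];t[2]=.16
rel(t,Rt(-5.4,30)@F)
E
python3 -m pendant '[[[0,0,0],[0,0,0],1],[[0,0,0],[0,0,0],1],[[0,0,0],[0,0,0],1]]'
python3 - <<'E'
from h import *
F=np.diag([-1,-1,1.]); m=np.array([.6642,-.116,0]);
t=m+Rz(-5.4)@[-.15,0,0];t[2]=.16
rel(t,Rt(-5.4,30)@F);print(np.round(robot.get_state()["qpos"],1))
E
```

```text
turn [-0.0997, -0.15, 0.0062] shift [-19.4, 31.3, -2.6]
t: 20.3
eef_pos: [0.4961, -0.1309, 0.1495]
ee_rot: [[-0.929, 0.127, 0.349], [0.085, 0.988, -0.131], [-0.361, -0.092, -0.928]]
force: [0.0, -0.5, 0.2]
opening: 1.0
grasp_force: 0.0
turn [-0.0978, -0.1537, 0.0099] shift [-19.5, 30.6, -2.1]
[ 19.7  20.5 -18.3 132.1  60.8  14.4  29.7]
```

```bash
python3 -m pendant '[[[-0.098,-0.154,0.01],[-20,31,-2],1],[[-0.098,-0.154,0.01],[-20,31,-2],1],[[-0.098,-0.154,0.01],[-20,31,-2],1],[[-0.098,-0.154,0.01],[-20,31,-2],1],[[-0.098,-0.154,0.01],[-20,31,-2],1],[[-0.098,-0.154,0.01],[-20,31,-2],1],[[-0.098,-0.154,0.01],[-20,31,-2],1],[[-0.098,-0.154,0.01],[-20,31,-2],1]]'
python3 - <<'E'
from h import *
F=np.diag([-1,-1,1.]); m=np.array([.6642,-.116,0]);
d=np.load("w3.npz");P=(d["K"],d["T"])
for u,v,z in [(344,200,.056),(245,222,.034),(440,222,.034)]: print(np.round(ray("w",u,v,z,P),4))
print(np.round(robot.get_state()["qpos"],1))
for z,d in ((.08,-.128),(.040,-.104)):
  t=m+Rz(-5.4)@[d,0,0];t[2]=z; print(t);rel(t,Rt(-5.4,25)@F)
E
```

```text
t: 21.3
eef_pos: [0.5178, -0.1018, 0.1556]
ee_rot: [[-0.862, 0.093, 0.498], [0.081, 0.996, -0.047], [-0.5, -0.0, -0.866]]
force: [1.0, -0.2, -0.1]
opening: 0.998
grasp_force: 0.0
[ 0.5222 -0.1058  0.056 ]
[ 0.5554 -0.1783  0.034 ]
[ 0.5625 -0.0402  0.034 ]
[ 33.8  22.7 -36.7 136.5 111.8  15.7 -21. ]
[ 0.53676807 -0.10395414  0.08      ]
turn [-0.0, 0.0876, 0.0009] shift [21.7, -0.4, 80.0]
[ 0.56066156 -0.10621274  0.04      ]
turn [-0.0, 0.0876, 0.0009] shift [20.9, -0.4, 126.6]
```

Run:
```python
from h import *
d=np.load("w3.npz");P=(d["K"],d["T"])
for u,v,z in [(345,195,.004),(345,240,.056),(345,249,.056),(245,222,.0),(440,222,.0),(244,250,.034),(442,250,.034)]: print(v,np.round(ray("w",u,v,z,P),4))
```

```text
195 [ 0.5575 -0.1041  0.004 ]
240 [ 0.5559 -0.1061  0.056 ]
249 [ 0.5643 -0.1063  0.056 ]
222 [ 0.5844 -0.1899  0.    ]
222 [ 0.5926 -0.0289  0.    ]
250 [ 0.5844 -0.1848  0.034 ]
250 [ 0.5901 -0.0354  0.034 ]
```

Run:
```python
from h import *
F=np.diag([-1,-1,1.])
rel([.561-.5*.06,-.106,.042+.866*.06],Rt(-5.4,30)@F);rel([.561,-.1062,.042],Rt(-5.4,30)@F)
```

```text
turn [0.0, 0.0004, 0.0009] shift [19.1, -2.9, 65.2]
turn [0.0, 0.0004, 0.0009] shift [19.2, -0.3, 125.1]
```

```bash
python3 -m pendant '[[[0,0,0],[19,-0.3,25],1],[[0,0,0],[19,-0.3,50],1],[[0,0,0],[19,-0.3,75],1],[[0,0,0],[19,-0.3,95],1],[[0,0,0],[19,-0.3,110],1],[[0,0,0],[19,-0.3,125],1],[[0,0,0],[19,-0.3,125],1]]'
python3 - <<'E'
from h import *
F=np.diag([-1,-1,1.])
rel([.561,-.1062,.042],Rt(-5.4,30)@F);print(np.round(robot.get_state()["qpos"],1))
E
```

```text
t: 22.18
eef_pos: [0.5636, -0.1064, 0.0369]
ee_rot: [[-0.863, 0.094, 0.497], [0.081, 0.996, -0.046], [-0.499, 0.0, -0.866]]
force: [0.3, 0.7, 0.0]
opening: 1.001
grasp_force: 0.0
turn [0.0006, -0.0008, 0.0002] shift [-0.3, -0.1, -0.7]
[ 35.6  43.9 -44.3 135.6 128.5  35.7 -33. ]
```

```bash
python3 -m pendant '[[[0,0,0],[0,0,0],0.3],[[0,0,0],[0,0,0],0.3],[[0,0,0],[0,0,0],0.3],[[0,0,0],[0,0,0],0.3],[[0,0,0],[0,0,0],0.3],[[0,0,0],[-8.7,0,5],0.3],[[0,0,0],[-17.3,0,10],0.3],[[0,0,0],[-26,0,15],0.3],[[0,0,0],[-34.7,0,20],0.3],[[0,0,0],[-43.3,0,25],0.3],[[0,0,0],[-43.3,0,25],0.3]]' 40
python3 - <<'E'
from h import *
m=np.array([.6642,-.116,0]);s=robot.get_state(); R=s["ee_rot"]; g=s["eef_pos"]-.005*R[:,2]; print("grip m",np.round(Rz(5.4)@(g-m)*1000,1),np.round(s["qpos"],1),s["force"])
E
```

```text
t: 23.55
eef_pos: [0.614, -0.1112, 0.0386]
ee_rot: [[-0.861, 0.093, 0.499], [0.08, 0.996, -0.047], [-0.502, -0.0, -0.865]]
force: [0.9, 0.4, 2.2]
opening: 0.51
grasp_force: 41.8
grip m [-52.9   0.1  42.9] [ 32.8  43.8 -40.2 128.5 124.1  30.3 -27.3] [0.91326862 0.44362905 2.15180214]
```

```bash
python3 -m pendant '[[[0,0,0],[-6,0,3.5],0.3],[[0,0,0],[-12,0,7],0.3],[[0,0,0],[-14.7,0,8.5],0.3],[[0,0,0],[-16.5,0,9.5],0.3]]' 40
python3 -m pendant '[[[0,0,0],[-1.7,0,1],0.3],[[0,0,0],[-2.6,0,1.5],0.3],[[0,0,0],[-2.6,0,1.5],0.3]]'
```

```text
t: 24.05
eef_pos: [0.631, -0.1128, 0.0385]
ee_rot: [[-0.862, 0.093, 0.498], [0.08, 0.996, -0.047], [-0.5, -0.001, -0.866]]
force: [-13.3, -0.1, 18.0]
opening: 0.502
grasp_force: 44.4
t: 24.42
eef_pos: [0.6341, -0.1131, 0.0385]
ee_rot: [[-0.862, 0.093, 0.498], [0.08, 0.996, -0.047], [-0.5, -0.001, -0.866]]
force: [-11.7, 0.9, 16.3]
opening: 0.505
grasp_force: 44.2
```

```bash
for i in 1; do python3 -m pendant '[[[0,0,0],[-1.7,0,1],0.3],[[0,0,0],[-1.7,0,1],0.3]]'; python3 -m pendant '[[[0,0,0],[-1.7,0,1],0.3],[[0,0,0],[-1.7,0,1],0.3]]';  done | grep -E "pos|force:"
```

```text
eef_pos: [0.6361, -0.1133, 0.0385]
force: [-11.2, 0.4, 15.4]
grasp_force: 44.1
eef_pos: [0.6381, -0.1135, 0.0385]
force: [-11.9, -0.8, 15.5]
grasp_force: 44.1
```

```bash
for i in 1; do python3 -m pendant '[[[0,0,0],[-1.7,0,1],0.3],[[0,0,0],[-1.7,0,1],0.3]]'; python3 -m pendant '[[[0,0,0],[-1.7,0,1],0.3],[[0,0,0],[-1.7,0,1],0.3]]';  done | grep -E "pos|force:"
python3 - <<'E'
from h import *
import cv2
im=robot.read_camera("scene")[:,:,::-1]
cv2.imwrite("pics/s4.png",cv2.resize(im[130:280,200:340],None,fx=4,fy=4,interpolation=cv2.INTER_CUBIC))
E
```

```text
eef_pos: [0.639, -0.1136, 0.0385]
force: [-19.8, 1.0, 24.0]
grasp_force: 45.2
eef_pos: [0.6394, -0.1135, 0.0384]
force: [-30.0, -0.3, 34.5]
grasp_force: 47.2
```

View pics/s4.png

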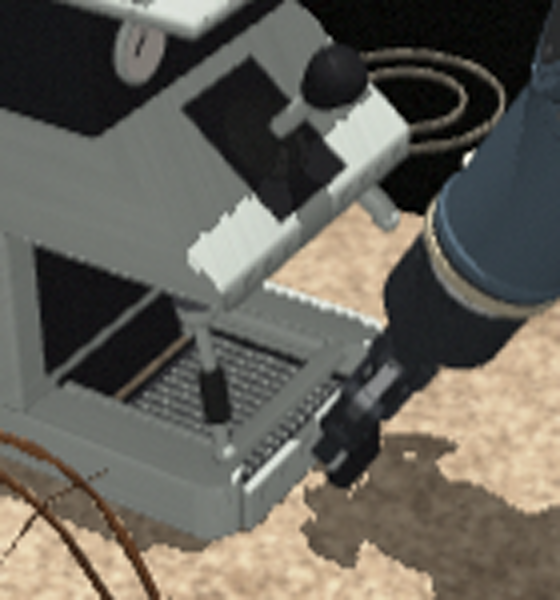

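The plate sits against the cheek ends (about 240,490), the pull is at the front, and contact force has built up: the tray is home. I release and retreat.

```bash
python3 -m pendant '[[[0,0,0],[0,0,0],1],[[0,0,0],[0,0,0],1],[[0,0,0],[0,0,0],1],[[0,0,0],[0,0,-15],1],[[0,0,0],[0,0,-40],1],[[0,0,0],[0,0,-75],1],[[0,0,0],[0,0,-115],1],[[0,0,0],[0,0,-150],1],[[0,0,0],[0,0,-150],1]]'
python3 - <<'E'
from h import *
F=np.diag([-1,-1,1.]); K=np.array([.6492,-.1146,.269])
R=Rt(-5.4,45)@F; rel(K-R[:,2]*.11,R)
print(np.round(robot.get_state()["qpos"],1))
E
```

```text
t: 26.6
eef_pos: [0.5682, -0.1066, 0.1709]
ee_rot: [[-0.86, 0.094, 0.502], [0.08, 0.996, -0.048], [-0.504, -0.001, -0.864]]
force: [0.7, -0.8, -0.8]
opening: 0.999
grasp_force: 0.0
turn [-0.0006, -0.2569, 0.001] shift [-93.1, -0.5, -145.2]
[ 25.5  22.5 -25.9 129.4  93.1  10.4  -1.7]
```

```bash
python3 -m pendant '[[[0,-0.05,0],[-20,0,-35],1],[[0,-0.13,0],[-47,0,-72],1],[[0,-0.2,0],[-70,0,-110],1],[[0,-0.257,0],[-93,-0.5,-145],1],[[0,-0.257,0],[-93,-0.5,-145],1],[[0,-0.257,0],[-93,-0.5,-145],1],[[0,-0.257,0],[-93,-0.5,-145],1]]'
python3 - <<'E'
from h import *
import cv2
F=np.diag([-1,-1,1.]); K=np.array([.6492,-.1146,.269])
R=Rt(-5.4,45)@F; rel(K-R[:,2]*.11,R)
s=robot.get_state();print(np.round(s["qpos"],1))
P=cam("wrist"); im=robot.read_camera("wrist"); cv2.imwrite("pics/w5.png",im[:,:,::-1]); np.savez("w5.npz",K=P[0],T=P[1])
print(proj("w",K,P))
E
```

```text
t: 27.48
eef_pos: [0.576, -0.1078, 0.3385]
ee_rot: [[-0.709, 0.093, 0.7], [0.066, 0.996, -0.065], [-0.703, 0.0, -0.712]]
force: [-1.2, 0.3, -0.0]
opening: 0.997
grasp_force: 0.0
turn [0.0014, -0.0064, 0.0007] shift [-2.8, 0.1, -3.9]
[ 57.8   9.6 -58.1 126.3  70.2  10.1  22. ]
[283.20611837 219.0356993 ]
```

View pics/w5.png

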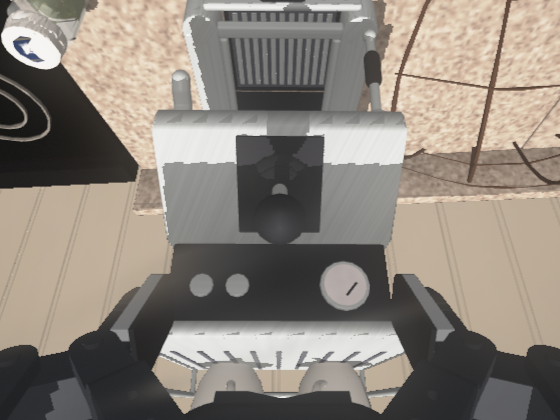

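The knob is at (280,217), within 3 px of the prediction. The sleeved wand is at right (373,65), the +y side, and the spout at left (181,80). I now approach with fingers straddling the knob.

```bash
python3 - <<'E'
from h import *
F=np.diag([-1,-1,1.]); K=np.array([.6491,-.1155,.269])
R=Rt(-5.4,45)@F; rel(K-R[:,2]*.004,R)
E
python3 -m pendant '[[[0,0,0],[-3,-1,25],1],[[0,0,0],[-3,-1,50],1],[[0,0,0],[-3,-1,70],1],[[0,0,0],[-3,-1,70],1]]'
python3 - <<'E'
from h import *
F=np.diag([-1,-1,1.]); K=np.array([.6491,-.1155,.269])
R=Rt(-5.4,45)@F; rel(K-R[:,2]*.004,R); print(np.round(robot.get_state()["qpos"],1))
E
```

```text
turn [0.0019, -0.0062, 0.0011] shift [-3.3, -1.3, 102.1]
t: 28.02
eef_pos: [0.6277, -0.1125, 0.29]
ee_rot: [[-0.709, 0.091, 0.699], [0.066, 0.996, -0.063], [-0.702, 0.002, -0.712]]
force: [-0.7, 0.0, -0.7]
opening: 0.997
grasp_force: 0.0
turn [0.0035, -0.0075, 0.0011] shift [-0.6, -1.1, 31.2]
[ 46.   18.9 -50.8 124.9 101.5  16.4  -7.6]
```

```bash
python3 -m pendant '[[[0,0,0],[-0.6,-1,12],1],[[0,0,0],[-0.6,-1,24],1],[[0,0,0],[-0.6,-1,31],1],[[0,0,0],[-0.6,-1,31],1],[[0,0,0],[-0.6,-1,31],0.2],[[0,0,0],[-0.6,-1,31],0.2],[[0,0,0],[-0.6,-1,31],0.2],[[0,0,0],[-0.6,-1,31],0.2],[[0,0,0],[-0.6,-1,31],0.2]]' 20
python3 - <<'E'
from h import *
s=robot.get_state(); R0=s["ee_rot"]; p0=s["eef_pos"]; print(np.round(s["qpos"],1))
Rm=Rz(-5.4); m=np.array([.6642,-.116,0]); piv=m+Rm@[.035,0,.209]
ax=Rm@np.array([np.cos(np.deg2rad(40)),0,np.sin(np.deg2rad(40))]) # perpendicular to stick in xz
st=Rm@np.array([-np.sin(np.deg2rad(40)),0,np.cos(np.deg2rad(40))])
for th in (.1,.2,.3,.38,.42,.45,.48):
  for sg in (1,-1):
    Q=Rot.from_rotvec(sg*th*ax).as_matrix()
    p=piv+Q@(p0-piv)
    if (p-p0)[1]>0: print(th,"turn",np.round(Rot.from_matrix(R0.T@Q@R0).as_rotvec(),3).tolist(),"shift",np.round(R0.T@(p-p0)*1000,1).tolist())
print("p0 rel pivot m",np.round(Rm.T@(p0-piv)*1000,1))
E
```

```text
t: 29.15
eef_pos: [0.6495, -0.117, 0.2709]
ee_rot: [[-0.707, 0.093, 0.701], [0.066, 0.996, -0.066], [-0.704, -0.001, -0.71]]
force: [-5.2, 1.0, 6.1]
opening: 0.378
grasp_force: 19.5
[ 45.4  23.4 -52.3 123.8 106.6  20.6 -11.2]
0.1 turn [0.1, 0.0, -0.008] shift [0.0, 7.9, 0.2]
0.2 turn [0.199, 0.0, -0.017] shift [0.1, 15.8, 1.1]
0.3 turn [0.299, 0.0, -0.025] shift [0.2, 23.5, 2.8]
0.38 turn [0.379, 0.0, -0.032] shift [0.4, 29.6, 4.8]
0.42 turn [0.419, 0.0, -0.035] shift [0.5, 32.5, 5.9]
0.45 turn [0.448, 0.0, -0.037] shift [0.5, 34.7, 6.9]
0.48 turn [0.478, 0.0, -0.04] shift [0.6, 36.9, 7.9]
p0 rel pivot m [-49.6  -2.4  61.9]
```

```bash
python3 -m pendant '[[[0.05,0,-0.004],[0,4,0],0.2],[[0.1,0,-0.008],[0,7.9,0.2],0.2],[[0.15,0,-0.012],[0,11.9,0.6],0.2],[[0.2,0,-0.017],[0,15.8,1.1],0.2],[[0.25,0,-0.02],[0.1,19.6,1.9],0.2],[[0.3,0,-0.025],[0.2,23.5,2.8],0.2],[[0.34,0,-0.029],[0.3,26.5,3.8],0.2],[[0.38,0,-0.032],[0.4,29.6,4.8],0.2],[[0.42,0,-0.035],[0.5,32.5,5.9],0.2],[[0.44,0,-0.036],[0.5,34,6.5],0.2],[[0.44,0,-0.036],[0.5,34,6.5],0.2]]'
python3 - <<'E'
from h import *
s=robot.get_state();Rm=Rz(-5.4); m=np.array([.6642,-.116,0]); piv=m+Rm@[.035,0,.209]
g=Rm.T@(s["eef_pos"]-.004*s["ee_rot"][:,2]-piv)*1000; print(np.round(g,1),"side",np.arctan2(g[1],np.hypot(g[0],g[2])),"fore deg",np.rad2deg(np.arctan2(-g[0],g[2])),"f machine",np.round(Rm.T@s["force"],1),np.round(s["qpos"],1))
E
```

```text
t: 30.52
eef_pos: [0.6568, -0.0841, 0.2652]
ee_rot: [[-0.716, 0.359, 0.599], [0.032, 0.874, -0.485], [-0.698, -0.328, -0.637]]
force: [1.2, -3.6, -2.2]
opening: 0.377
grasp_force: 20.8
[-47.9  32.8  58.7] side 0.4085163814431869 fore deg 39.220007465572024 f machine [ 1.6 -3.5 -2.2] [ 16.3  28.3 -46.4 120.9  91.7  61.4 -14. ]
```

```bash
python3 -m pendant '[[[0.015,0,-0.001],[0,1.2,0],0.2],[[0.03,0,-0.002],[0,2.4,0],0.2],[[0.03,0,-0.002],[0,2.4,0],0.2]]'
python3 -m pendant '[[[0.015,0,-0.001],[0,1.2,0],0.2],[[0.03,0,-0.002],[0,2.4,0],0.2],[[0.03,0,-0.002],[0,2.4,0],0.2]]'
```

```text
t: 30.9
eef_pos: [0.6575, -0.0824, 0.2646]
ee_rot: [[-0.716, 0.376, 0.588], [0.031, 0.859, -0.512], [-0.697, -0.348, -0.627]]
force: [2.3, -5.0, -1.6]
opening: 0.379
grasp_force: 20.8
t: 31.28
eef_pos: [0.658, -0.0812, 0.2641]
ee_rot: [[-0.717, 0.393, 0.575], [0.029, 0.842, -0.539], [-0.696, -0.369, -0.615]]
force: [-0.8, -6.3, -0.2]
opening: 0.38
grasp_force: 21.0
```

```bash
python3 -m pendant '[[[0,0,0],[0,1.5,0],0.2],[[0,0,0],[0,3,0],0.2],[[0,0,0],[0,3,0],0.2],[[0,0,0],[0,3,0],0.2]]'
python3 - <<'E'
from h import *
s=robot.get_state();Rm=Rz(-5.4); m=np.array([.6642,-.116,0]); piv=m+Rm@[.035,0,.209]
g=Rm.T@(s["eef_pos"]-.004*s["ee_rot"][:,2]-piv)*1000; print(np.round(g,1),"side",np.arctan2(g[1],np.hypot(g[0],g[2])),"fore deg",np.rad2deg(np.arctan2(-g[0],g[2])))
E
```

```text
t: 31.78
eef_pos: [0.6586, -0.0805, 0.2639]
ee_rot: [[-0.716, 0.396, 0.574], [0.03, 0.84, -0.542], [-0.697, -0.371, -0.614]]
force: [-5.9, -9.3, 6.8]
opening: 0.38
grasp_force: 21.6
[-46.4  36.8  57.3] side 0.46276652045386607 fore deg 38.9984225784687
```

At the stop: 3 mm commanded gave 0.7 mm of movement, and the force rose. I hold here for over two seconds.

```bash
for i in 1 2; do python3 -m pendant '[[[0,0,0],[0,0,0],0.2],[[0,0,0],[0,0,0],0.2],[[0,0,0],[0,0,0],0.2],[[0,0,0],[0,0,0],0.2],[[0,0,0],[0,0,0],0.2],[[0,0,0],[0,0,0],0.2],[[0,0,0],[0,0,0],0.2],[[0,0,0],[0,0,0],0.2],[[0,0,0],[0,0,0],0.2],[[0,0,0],[0,0,0],0.2],[[0,0,0],[0,0,0],0.2]]'|grep -E "t:|pos|force:"; done
python3 - <<'E'
from h import *
F=np.diag([-1,-1,1.]); R=Rt(-5.4,45)@F
s=robot.get_state(); R0=s["ee_rot"]; p0=s["eef_pos"]
pr=np.array([.6495,-.117,.2709]); rv=Rot.from_matrix(R0.T@R).as_rotvec()
Rm=Rz(-5.4); piv=np.array([.6642,-.116,0])+Rm@[.035,0,.209]
ax=Rm@np.array([np.cos(np.deg2rad(40)),0,np.sin(np.deg2rad(40))]); 
for th in (.46,.345,.23,.115,0.):
  Q=Rot.from_rotvec(-th*ax).as_matrix(); p=piv+Q@(pr-piv)
  print(np.round(Rot.from_matrix(R0.T@Q@R).as_rotvec(),3).tolist(),np.round(R0.T@(p-p0)*1000,1).tolist())
E
```

```text
t: 33.15
eef_pos: [0.6586, -0.0805, 0.2639]
ee_rot: [[-0.716, 0.396, 0.574], [0.03, 0.84, -0.542], [-0.697, -0.371, -0.614]]
force: [-4.6, -9.0, 6.3]
grasp_force: 21.6
t: 34.52
eef_pos: [0.6586, -0.0805, 0.2639]
ee_rot: [[-0.716, 0.396, 0.574], [0.03, 0.84, -0.542], [-0.697, -0.371, -0.614]]
force: [-5.6, -8.8, 6.1]
grasp_force: 21.6
[-0.049, -0.004, 0.001] [-0.3, -2.4, -0.7]
[-0.163, -0.004, 0.011] [-0.2, -11.5, 0.5]
[-0.278, -0.004, 0.021] [-0.0, -20.3, 2.8]
[-0.392, -0.004, 0.03] [0.2, -28.8, 6.0]
[-0.507, -0.004, 0.04] [0.5, -36.9, 10.3]
```

```bash
python3 -m pendant '[[[-0.05,0,0],[-0.3,-2.4,-0.7],0.2],[[-0.11,0,0.006],[-0.2,-7,0],0.2],[[-0.163,-0.004,0.011],[-0.2,-11.5,0.5],0.2],[[-0.22,-0.004,0.016],[-0.1,-16,1.5],0.2],[[-0.278,-0.004,0.021],[0,-20.3,2.8],0.2],[[-0.335,-0.004,0.026],[0.1,-24.6,4.3],0.2],[[-0.392,-0.004,0.03],[0.2,-28.5,6],0.2],[[-0.45,-0.004,0.035],[0.4,-32,8],0.2],[[-0.507,-0.004,0.04],[0.5,-35.5,10],0.2],[[-0.507,-0.004,0.04],[0.5,-35.5,10],0.2]]'
python3 -m pendant '[[[0,0,0],[0,0,0],0.7],[[0,0,0],[0,0,0],1],[[0,0,0],[0,0,0],1],[[0,0,0],[0,0,0],1],[[0,0,0],[0,0,-15],1],[[0,0,0],[0,0,-40],1],[[0,0,0],[0,0,-75],1],[[0,0,0],[0,0,-110],1],[[0,0,0],[0,0,-110],1]]'
python3 - <<'E'
from h import *
import cv2
K=np.array([.6491,-.1155,.269]);print(proj("wrist",K))
a=robot.read_camera("wrist")[:,:,::-1]
b=robot.read_camera("scene")[130:290,190:330,::-1]
b=cv2.resize(b,(368,420),interpolation=cv2.INTER_CUBIC)
cv2.imwrite("pics/f.png",cv2.resize(np.hstack([a,b]),None,fx=.86,fy=.86))
E
```

```text
t: 35.78
eef_pos: [0.6512, -0.1133, 0.2708]
ee_rot: [[-0.703, 0.089, 0.706], [0.065, 0.996, -0.06], [-0.708, 0.003, -0.706]]
force: [-9.5, -1.7, 10.0]
opening: 0.377
grasp_force: 22.2
t: 36.9
eef_pos: [0.5734, -0.1052, 0.3481]
ee_rot: [[-0.704, 0.087, 0.705], [0.064, 0.996, -0.06], [-0.707, 0.003, -0.707]]
force: [-0.5, -0.3, 0.7]
opening: 1.0
grasp_force: 0.0
[277.50743204 207.00526494]
```

View pics/f.png

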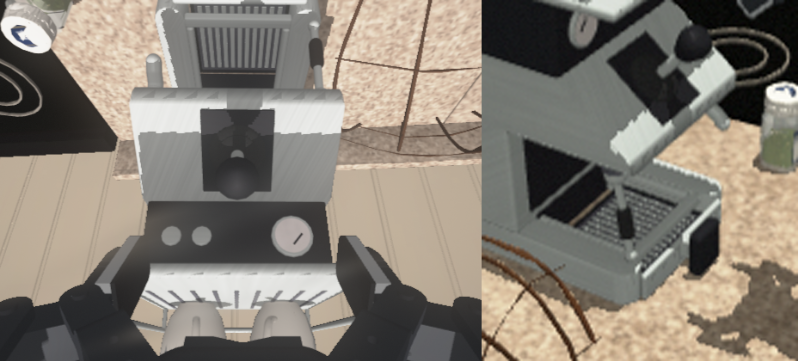

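The picture shows the plate flush on the cheek ends (about 640–715, 215–290), the stick centred at (237,178), and the cups still in place. The robot touches nothing.

```bash
python3 -c "
from station import robot
print(robot.hand_in())"
```

```text
the job is handed in; nothing more can be done
None
```

The tray is pushed fully home with its front plate flush. The stick was tilted to the steam-wand (+y) side as far as it goes, held there for over 2.5 s and returned to its rest position, and the job was handed in at about 37 s.

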